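# Lift the brass knob from the screw tray with the tongs

### The job

The new brass cabinet knob lies in the covered bay of the screw tray and must not get any fingerprints. Slide the orange cover fully across until it covers the screws and the knob lies open, then take the small tongs out of their white holder, close them on the knob and lift it out without the gripper ever touching the knob itself, leaving everything else on the board where it is. Finish while still holding the knob still in the tongs, at least 6 cm clear above the tray's rim; do not put it down.

Things in the scene. Friction and masses are not known exactly. Their poses are not given: they have to be found in the camera images.
- cover (a joint): position (m) of the orange cover along the tray: 0 = over the knob's bay, 0.095 = fully home over the screws' bay, against its end stop. It stays where it is left and slides with about 1.5 N of friction.
- cover_ridge (a point): centre of the black ridge on the orange cover, the ridge being 50 mm long (along this frame's x), 12 mm thick (along y) and 24 mm tall; the cover plate (98 x 96 x 4 mm, top 46 mm above the board) lies 12 mm below this point. The cover slides towards this frame's +y as its joint value grows.
- tray: fixed dark teal hard silicone screw tray, 98 (x) x 191 (y) x 42 mm tall, origin under its centre, with two equal open-topped bays (88 x 88 mm inside, walls 5 mm, floor 5 mm thick): the knob's bay at -y and the bay with the steel screws at +y.
- knob_bay (a point): centre of the inner floor of the knob's bay, 5 mm above the board; the bay is 88 x 88 mm and 37 mm deep.
- knob_center (a point): centre (half-way up) of the loose brass cabinet knob, about 50 g, 30 mm tall, standing upright on the bay's floor within 10 mm of the bay's centre: a round head of 24 mm diameter from 12 to 28 mm above its foot, on a 16 mm stem. Hidden under the cover at the start.
- knob: the same brass knob, origin at the centre of its foot.
- holder: fixed white plastic holder, an open-topped sleeve 32 (x) x 82 (y) x 60 mm tall, walls and floor 5 mm, origin under its centre.
- tongs: small spring tongs of steel with red tips, 80 g, 142 mm tall, standing loosely upright in the holder with the tips down and the hinge at the top. The two flat arms (16 mm wide along this frame's x) part along this frame's y, placed evenly about its x-z plane. Origin midway between the tips at their lower ends, 5 mm above the board at the start; z points up to the hinge, whose axis is 137 mm above the origin.
- tongs_grip (a point): the place to grip the tongs, across the arms along this frame's y: midway between the arms, 95 mm above the tips' lower ends, 42 mm below the hinge axis, 47 mm below the top of the tongs. Here the arms are 42 mm wide over their outsides when free, 37.5 mm when the tips gape 41 mm, and 32 mm (arms parallel) when closed on the 24 mm knob. A gripper kept narrower than 42 mm holds them.
- tongs_tips (a point): point midway between the tongs' tips at their lower ends (they reach 2 to 3 mm lower than this point when closed). The red tip pads reach from here up 24 mm, are 16 mm wide along x and 4 mm thick.
- tongs_left (a joint): angle (rad) by which the tongs' +y arm is squeezed: 0 = free and open (tips 54 mm apart), 0.118 = closed on the 24 mm knob, 0.21 = shut. The other arm turns equally. A light spring (about 2 N at the grip when free, 4 N when shut) presses the arms outwards, so a gripper opened wider than 42 mm drops the tongs.
- square: bystander: flat silver aluminium carpenter's square, legs 260 and 112 mm long, 24 mm wide, 4 mm thick.
- bowl: bystander: black parts bowl, 124 mm wide, 36 mm tall.
- driver: bystander: ratchet driver with black handle, lying, 210 mm long, 33 mm tall.
- bracket0: bystander: steel L-bracket, 50 x 20 mm, 50 mm tall.
- bracket1: bystander: another such L-bracket.
- bracket2: bystander: another such L-bracket.
- tape: bystander: yellow roll of tape, 90 mm wide, 24 mm tall.
Not all that is in view belongs to the job. Of the things shaped like the tongs, the steel one is meant.

How it is judged:
By the outcome, as a careful person would: the job done as asked, in the order asked, and still so for the second after the job is handed in, while the arm keeps its last pose, push and grip.
It also fails if it takes over 54 s, if anything falls off the work surface, if the arm or the gripper's body presses on something with over 40 N, if the wrist force passes 120 N, or if a joint passes its speed limit or range.

### The arm

A 7-joint arm with a two-finger parallel gripper is mounted at the origin on the work surface. World frame = base frame: x ahead of the robot, y to its left, z up, the work surface at z = 0. Lengths are in m, angles in rad, forces in N, time in s.
With the tool pointing down it reaches from about 0.425 to 0.875 m from the base axis. Payload 8.4 kg.
Tool frame: the origin (TCP) lies at the very end of the fingers, on their centre line; the grasp point (between the pads) lies 19 mm behind it (manip.hold_point_z is the distance from the TCP to the grasp point, in m); z points along the fingers, x is the direction in which the jaws open and shut, and the axes are right-handed (so a half turn about z gives the same grasp; the last joint's range is limited). The gripper opens to 87 mm and grips with 3 to 60 N. Pads are 19 mm wide; open, the fingers measure 117 mm over their backs; the gripper's body (75 mm by 190 mm) begins 51 mm behind the grasp point.
Start: joints at [1.002, 0.333, 0.04, 1.465, -0.013, 1.343, -0.059], TCP at [0.294, -0.58, 0.223] pointing down, gripper open.
Joint ranges: [-2.58, 2.58], [-0.38, 2.09], [-1.3, 1.39], [0.25, 2.4], [-1.5, 4.64], [0.08, 2.09], [-2.65, 2.65]. Speed limits (rad/s): [2.22, 2.22, 2.79, 2.79, 3.14, 3.14, 3.14].

### API

Orientations are given as [roll, pitch, yaw] about the fixed x, y, z axes, in that order (R = Rz(yaw) Ry(pitch) Rx(roll)).
In Python, from station import manip gives the robot as it stands.
- The arm moves only by the shell command python3 -m inch 'ROWS' [FORCE]. ROWS is JSON, a list of rows, each an object of numbers: "x", "y", "z": the shift along the world's x, y, z normalised to -1 to 1, where 1 is 0.1 m; "turn": the turn about the world's z normalised to -1 to 1, where 1 is 90 degrees; "claw": the opening, from 0 (shut) to 1 (fully open). A call has 1 to 8 rows; each row is the pose to reach, as a shift and turn from the pose commanded when the call began; what a row does not reach only later rows make up. A row lasts 1/10 s, in which the tool goes at most 50 mm and 8.59 degrees, less where a joint would pass 70% of its speed; a pose out of reach is approached as far as the arm can. A call with a number of a shift or a turn outside -1 to 1 is refused whole. A call with a gripper value outside its range is refused whole. The fingers move at their own pace and stop on an object; FORCE is the grip in N (left out, the last holds). Time passes only in rows, so rows that repeat a pose let the fingers close. It gives the time, the measured TCP pose, the force and the opening at its end, in the units of the state.
- manip.read_state(): the state, without advancing time (a new reading comes with each control period).
- manip.camera(name): name is "scene" or "side" or "wrist"; returns a dict with "frame" (384x512x3 uint8, red, green, blue), "depth" (384x512 float32, m along the optical axis (not along the pixel's ray), 0 where there is no reading), "intrinsics" (3x3 intrinsics, pixels), "xyz" and "orientation" of the camera in the world. Camera axes: x right, y up, looking along -z (the intrinsics and any distortion apply to the point x, -y, -z); pixel columns grow to the right and rows downward; lengths in m; the calibration is good to about 2 mm. A picture is of the moment at which its call begins.
- manip.close_job(): hands the job in, once; it reports no verdict.
The state is a dict: "time": time; "qpos": joint angles; "qd": joint speeds; "joint_torque": joint torques, N m; "position": TCP position; "eef_rot": TCP orientation; "wrist_force": force on the tool from outside, world axes, zero at the start; "wrist_torque": the same for the moment, N m; "width": finger opening in m.
Only numpy, scipy, OpenCV 4.12 (cv2) and the standard library are available. Lean on these libraries where they do the work, as an engineer would, in place of code of your own. Each camera call takes 0.05 s, during which the arm holds its last target. There are 200 camera calls.

## Working session

There is one attempt and no reset: what is moved stays moved. The work goes in short steps, Python scripts to look and compute and a shell command to move; the robot and the scene stay as the last step left them, time stands still between calls to the robot, and variables do not carry over. Pictures are saved under pics/ and viewed, about 8 in all and at most 12, crops included, and the job is handed in when it is done.

```bash
mkdir -p pics; ls
cat > h.py <<'E'
import numpy as np, cv2
from scipy.spatial.transform import Rotation as R
from station import manip
def shot(n):
    c=manip.camera(n); 
    K=np.array(c["intrinsics"]);o=np.array(c["orientation"]);T=R.from_euler('xyz',o) if o.size==3 else None
    d=c["depth"];v,u=np.mgrid[:d.shape[0],:d.shape[1]]
    P=np.stack([(u-K[0,2])/K[0,0]*d,-(v-K[1,2])/K[1,1]*d,-d],-1)
    W=P.reshape(-1,3)@T.as_matrix().T+np.array(c["xyz"])
    W=W.reshape(P.shape); W[d==0]=np.nan
    return c["frame"],W,c
def save(n,im): cv2.imwrite("pics/"+n,im[...,::-1])
E
python3 - <<'E'
from h import *
s=manip.read_state(); print({k:np.round(v,3) for k,v in s.items()}, manip.hold_point_z)
fs=[]
for n in ["scene","side"]:
    f,W,c=shot(n); np.savez(f"{n}0.npz",f=f,W=W); print(n,c["xyz"],c["orientation"],c["intrinsics"]); save(n+"0.png",cv2.resize(f,(800,600),interpolation=cv2.INTER_CUBIC))
E
```

```text
pics
{'time': np.float64(0.0), 'qpos': array([ 1.002,  0.334,  0.04 ,  1.466, -0.013,  1.343, -0.058]), 'qd': array([ 0.001,  0.001, -0.001, -0.   ,  0.   , -0.001, -0.001]), 'joint_torque': array([-0.0000e+00, -6.5634e+01,  1.3350e+00, -4.0380e+01, -6.0000e-02,
        4.5000e-02,  0.0000e+00]), 'position': array([ 0.294, -0.579,  0.222]), 'eef_rot': array([ 3.141e+00,  2.000e-03, -1.101e+00]), 'wrist_force': array([-0.121, -0.102,  0.374]), 'wrist_torque': array([-0.018, -0.004, -0.007]), 'width': np.float64(0.087)} 0.0187
scene [ 1.17855955 -0.83077342  0.76534505] [ 0.98409546 -0.02412537  0.63668444] [[427.89592716   0.         248.46142374]
 [  0.         427.89592716 191.53518091]
 [  0.           0.           1.        ]]
side [0.33982178 1.10806405 0.85941323] [ 0.99668977 -0.01150897 -2.91994303] [[464.47864981   0.         260.43496402]
 [  0.         464.47864981 190.74687722]
 [  0.           0.           1.        ]]
```

View pics/scene0.png

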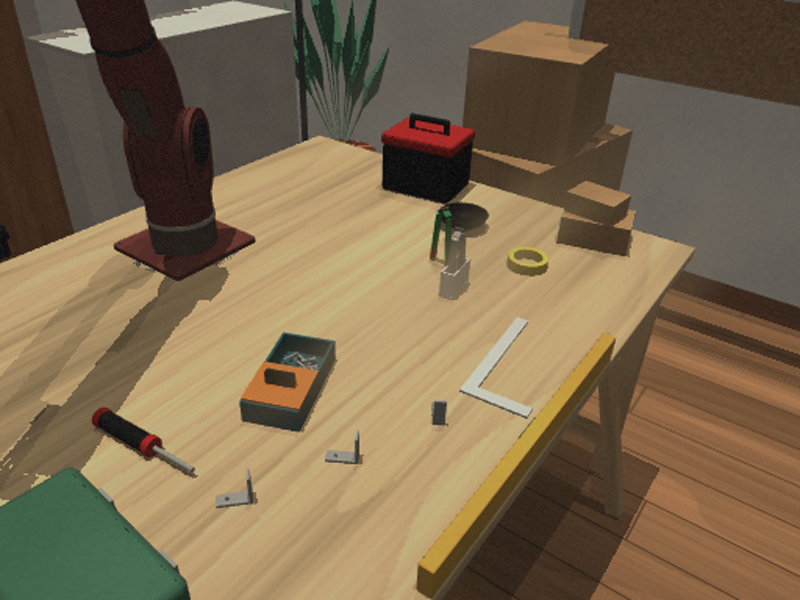

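View pics/side0.png

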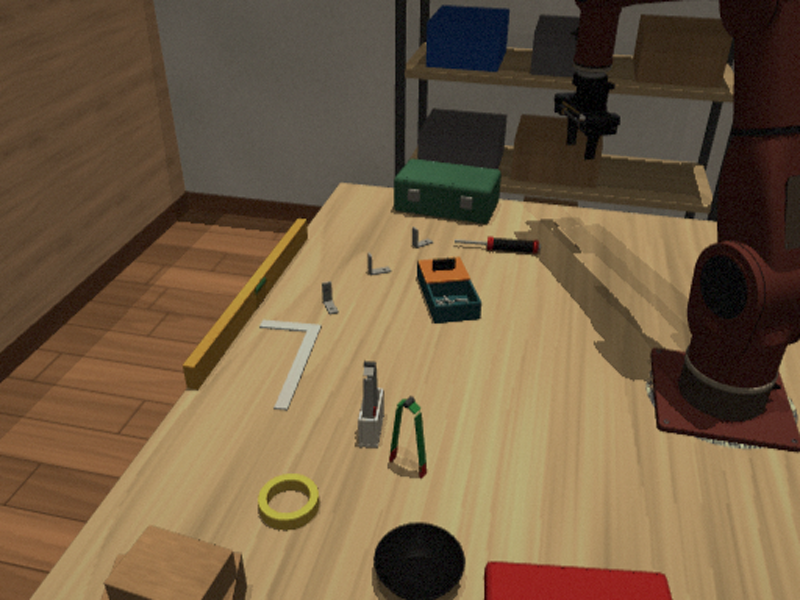

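The scene view shows the steel tongs in the white holder at about (455,265) and a green look-alike standing free at about (440,235). The tray is at (288,380) with the orange cover at (280,385), its ridge at (280,376) and the screws bay at (300,358). In the side view the steel tongs are at (370,395) and the green ones at (408,435). I choose the steel ones in the holder. Next I measure and check with one crop.

Run:
```python
from h import *
def rect(P):
    r=cv2.minAreaRect((P[:,:2]*1000).astype(np.float32)); return np.round(r[0],1),np.round(r[1],1),round(r[2],1)
A={n:np.load(n+"0.npz") for n in("scene","side")}
for n,a in A.items():
    f=a["f"].astype(int);W=a["W"];r,g,b=f[...,0],f[...,1],f[...,2]
    z=W[...,2]; s=1.5625
    v,u=np.mgrid[:384,:512]; u=u*s;v=v*s
    box=lambda x0,x1,y0,y1:(u>x0)&(u<x1)&(v>y0)&(v<y1)
    tray=box(230,345,325,440) if n=="scene" else box(405,490,250,330)
    hold=box(435,475,225,303) if n=="scene" else box(352,388,355,450)
    org=tray&(r>120)&(r>1.5*g)&(b<80)&(abs(z-.046)<.006)
    print(n,"cover",org.sum(),rect(W[org]),W[org].mean(0).round(4))
    rid=tray&(z>.054); print(" ridge",rid.sum(),rect(W[rid]),np.nanpercentile(W[rid],[2,98],axis=0).round(4).tolist())
    tr=tray&(z>.025)&(z<.05); print(" tray",tr.sum(),rect(W[tr]),)
    h=hold&(z>.015)&(z<.064); print(" holder",h.sum(),rect(W[h]))
    h=hold&(z>.055)&(z<.064); print(" holdertop",h.sum(),rect(W[h]))
    for lo,hi in((.068,.09),(.09,.12),(.12,.16)):
        t=hold&(z>lo)&(z<hi)&(abs(r-g)<25)
        if t.sum()>4: print(" tongs",lo,t.sum(),rect(W[t]),W[t].mean(0).round(4),W[t][:,2].max().round(4))
    for nm,bx in (dict(green=box(425,455,205,262),bowl=box(440,490,203,230),tape=box(505,550,245,275),square=box(455,535,315,420)) if n=="scene" else dict(green=box(388,430,395,480),bowl=box(370,468,520,595),tape=box(255,320,472,530))).items():
        m=bx&(z>.003)&(z<.16); 
        if nm=="green": m&=(g>1.3*r)
        if m.sum()>4: print(" ",nm,rect(W[m]),np.nanpercentile(W[m],[2,98],axis=0).round(3).tolist())
f=A["side"]["f"][215:315,200:300]; g=A["scene"]["f"][120:220,250:350]
save("crop.png",np.hstack([cv2.resize(x,(400,400),interpolation=cv2.INTER_CUBIC) for x in(f,g)]))
```

```text
scene cover 745 (array([ 559.1, -259.5]), array([96.9, 97.8]), 23.8) [ 0.5633 -0.264   0.0462]
 ridge 149 (array([ 558.9, -259.6]), array([50.7, 14.3]), 22.8) [[0.5368, -0.2718, 0.0545], [0.5817, -0.2474, 0.0717]]
 tray 1506 (array([ 541.3, -218.7]), array([100.3, 197.5]), 23.3)
 holder 361 (array([534.1, 311.2]), array([ 80.3, 304.9]), 27.5)
 holdertop 100 (array([568.3, 256.3]), array([ 63.4, 171.8]), 36.9)
 tongs 0.068 91 (array([555.6, 263.9]), array([ 40.3, 153.3]), 44.1) [0.5636 0.2519 0.0782] 0.0898
 tongs 0.09 94 (array([572.7, 251.2]), array([ 33.6, 118.1]), 38.0) [0.5826 0.2341 0.1028] 0.1199
 tongs 0.12 56 (array([593.3, 223.9]), array([17.3, 40.9]), 0.5) [0.5946 0.2183 0.1352] 0.1485
  green (array([457.7, 386.1]), array([ 36.2, 261.7]), 30.5) [[0.411, 0.278, 0.021], [0.534, 0.481, 0.137]]
  bowl (array([490.6, 409.2]), array([115.3, 430.1]), 22.7) [[0.403, 0.223, 0.004], [0.591, 0.544, 0.145]]
  tape (array([661.3, 434.6]), array([ 95.3, 142. ]), 25.0) [[0.629, 0.367, 0.003], [0.714, 0.466, 0.027]]
  square (array([798. ,  41.2]), array([144.1, 347.7]), 29.3) [[0.711, -0
[... 345 characters left out ...]
8. ]), array([32.4, 85.5]), 6.9)
 holdertop 125 (array([590.9, 227.4]), array([31.9, 84.3]), 6.8)
 tongs 0.068 60 (array([590.6, 227.8]), array([13.4, 52.9]), 5.7) [0.5887 0.2377 0.0789] 0.0892
 tongs 0.09 87 (array([592.6, 228.1]), array([15.8, 48.6]), 7.3) [0.5897 0.2366 0.1051] 0.1198
 tongs 0.12 86 (array([591.4, 227.1]), array([17.1, 40. ]), 1.0) [0.5905 0.2352 0.1366] 0.1503
  green (array([512.2, 296.5]), array([19.1, 56.5]), 67.4) [[0.486, 0.283, 0.028], [0.538, 0.312, 0.136]]
  bowl (array([452.2, 472.2]), array([140.2, 145.7]), 16.1) [[0.398, 0.432, 0.004], [0.509, 0.533, 0.037]]
  tape (array([673., 408.]), array([ 94.4, 110.1]), 16.8) [[0.624, 0.374, 0.003], [0.709, 0.46, 0.027]]
```

View pics/crop.png

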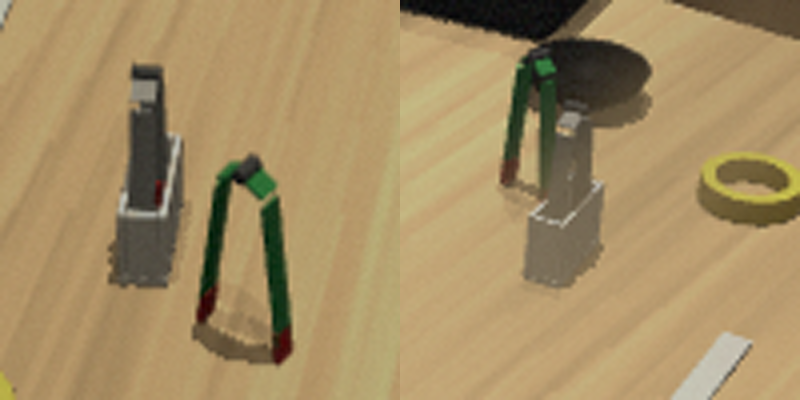

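The crop confirms that the steel tongs with red tips stand in the white holder and the green pair stands free beside it. Now I move over the ridge.

```bash
python3 -m inch '[{"x":0.33,"y":0.4,"turn":-0.04,"claw":0.5},{"x":0.66,"y":0.8,"turn":-0.04,"claw":0.5}]' >/dev/null
python3 -m inch '[{"x":0.33,"y":0.4,"claw":0.5},{"x":0.66,"y":0.8,"claw":0.5}]' >/dev/null
python3 -m inch '[{"x":0.33,"y":0.4,"claw":0.5},{"x":0.66,"y":0.8,"claw":0.5}]' >/dev/null
python3 -m inch '[{"x":0.33,"y":0.4,"z":-0.3,"claw":0.5},{"x":0.66,"y":0.8,"z":-0.7,"claw":0.5},{"x":0.66,"y":0.8,"z":-0.7,"claw":0.5},{"x":0.66,"y":0.8,"z":-0.7,"claw":0.5},{"x":0.66,"y":0.8,"z":-0.7,"claw":0.5}]'
python3 - <<'E'
from h import *
f,W,c=shot("wrist"); z=W[...,2]; m=(z>.054)&(z<.074)
P=W[m]; r=cv2.minAreaRect((P[:,:2]*1000).astype(np.float32)); print(r,z[m].max())
q=f.astype(int);o=(q[...,0]>120)&(q[...,0]>1.5*q[...,1])&(q[...,2]<80)&(abs(z-.046)<.006);print(o.sum(),cv2.minAreaRect((W[o][:,:2]*1000).astype(np.float32)))
save("w1.png",f)
E
```

```text
((491.66632080078125, -649.9634399414062), (142.60691833496094, 4.506484508514404), 85.61067199707031) 0.07398647747541304
0 ((0.0, 0.0), (0.0, 0.0), 0.0)invalid input at $[0]: expected keys x, y, z, turn, claw
invalid input at $[0]: expected keys x, y, z, turn, claw
invalid input at $[0]: expected keys x, y, z, turn, claw
invalid input at $[0]: expected keys x, y, z, turn, claw
```

View pics/w1.png

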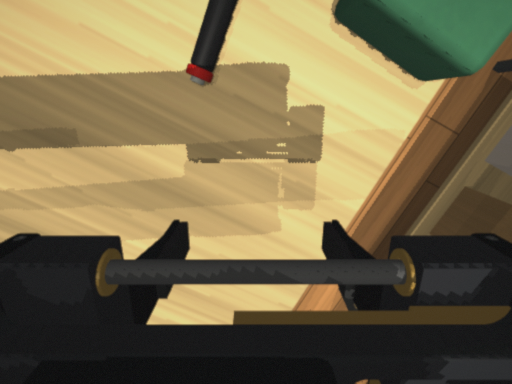

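All five keys are required in every row, so the arm has not moved. The wrist picture shows only the driver at (210,50) and the fingers at (165,245) and (345,245). I repeat the moves with full rows.

```bash
python3 -m inch '[{"x":0.33,"y":0.4,"z":0,"turn":-0.04,"claw":0.5},{"x":0.66,"y":0.8,"z":0,"turn":-0.04,"claw":0.5}]'
python3 -m inch '[{"x":0.33,"y":0.4,"z":0,"turn":0,"claw":0.5},{"x":0.66,"y":0.8,"z":0,"turn":0,"claw":0.5}]' >/dev/null
python3 -m inch '[{"x":0.33,"y":0.4,"z":0,"turn":0,"claw":0.5},{"x":0.66,"y":0.8,"z":0,"turn":0,"claw":0.5}]' >/dev/null
python3 -m inch '[{"x":0.33,"y":0.4,"z":-0.3,"turn":0,"claw":0.5},{"x":0.66,"y":0.8,"z":-0.7,"turn":0,"claw":0.5},{"x":0.66,"y":0.8,"z":-0.7,"turn":0,"claw":0.5},{"x":0.66,"y":0.8,"z":-0.7,"turn":0,"claw":0.5},{"x":0.66,"y":0.8,"z":-0.7,"turn":0,"claw":0.5}]'
python3 - <<'E'
from h import *
f,W,c=shot("wrist"); z=W[...,2]; m=(z>.054)&(z<.074)
P=W[m]; r=cv2.minAreaRect((P[:,:2]*1000).astype(np.float32)); print(r,z[m].max())
q=f.astype(int);o=(q[...,0]>120)&(q[...,0]>1.5*q[...,1])&(q[...,2]<80)&(abs(z-.046)<.006);print(o.sum(),cv2.minAreaRect((W[o][:,:2]*1000).astype(np.float32)))
E
```

```text
time: 0.35
position: [0.3571, -0.5024, 0.2219]
eef_rot: [3.141, 0.001, -1.17]
wrist_force: [1.0, -0.7, -0.1]
width: 0.0777
time: 1.25
position: [0.5509, -0.2682, 0.1522]
eef_rot: [3.141, 0.001, -1.163]
wrist_force: [0.1, -1.4, 0.6]
width: 0.0433
((557.5604248046875, -256.3492126464844), (49.10307312011719, 11.983198165893555), 23.225574493408203) 0.07159911689935453
7951 ((556.9647827148438, -256.2434997558594), (97.63043212890625, 95.71382141113281), 23.046401977539062)
```

```bash
python3 -c "
from h import *
print(manip.read_state()['position'])"
python3 -m inch '[{"x":0.065,"y":0.115,"z":-0.3,"turn":0,"claw":0.5},{"x":0.065,"y":0.115,"z":-0.7,"turn":0,"claw":0.5},{"x":0.065,"y":0.115,"z":-0.9,"turn":0,"claw":0.5},{"x":0.065,"y":0.115,"z":-1,"turn":0,"claw":0.5},{"x":0.065,"y":0.115,"z":-1,"turn":0,"claw":0.5},{"x":0.065,"y":0.115,"z":-1,"turn":0,"claw":0.5}]'
python3 -m inch '[{"x":0,"y":0,"z":0,"turn":0,"claw":0},{"x":0,"y":0,"z":0,"turn":0,"claw":0},{"x":0,"y":0,"z":0,"turn":0,"claw":0},{"x":0,"y":0,"z":0,"turn":0,"claw":0},{"x":0,"y":0,"z":0,"turn":0,"claw":0},{"x":0,"y":0,"z":0,"turn":0,"claw":0}]' 12
```

```text
[ 0.55073307 -0.26931406  0.15290397]
time: 1.9
position: [0.5583, -0.2578, 0.0541]
eef_rot: [-3.14, -0.002, -1.165]
wrist_force: [-0.2, 0.4, 1.3]
width: 0.0435
time: 2.5
position: [0.5577, -0.2566, 0.0527]
eef_rot: [-3.141, -0.0, -1.164]
wrist_force: [0.1, -0.4, 2.0]
width: 0.0121
```

```bash
python3 -m inch '[{"x":-0.06,"y":0.14,"z":0,"turn":0,"claw":0},{"x":-0.14,"y":0.326,"z":0,"turn":0,"claw":0},{"x":-0.22,"y":0.513,"z":0,"turn":0,"claw":0},{"x":-0.3,"y":0.7,"z":0,"turn":0,"claw":0},{"x":-0.35,"y":0.816,"z":0,"turn":0,"claw":0},{"x":-0.37,"y":0.863,"z":0,"turn":0,"claw":0},{"x":-0.37,"y":0.863,"z":0,"turn":0,"claw":0},{"x":-0.37,"y":0.863,"z":0,"turn":0,"claw":0}]'
python3 -m inch '[{"x":-0.006,"y":0.014,"z":0,"turn":0,"claw":0},{"x":-0.012,"y":0.028,"z":0,"turn":0,"claw":0},{"x":-0.016,"y":0.037,"z":0,"turn":0,"claw":0},{"x":-0.016,"y":0.037,"z":0,"turn":0,"claw":0},{"x":-0.016,"y":0.037,"z":0,"turn":0,"claw":0}]'
```

```text
time: 3.3
position: [0.522, -0.1728, 0.0528]
eef_rot: [-3.14, -0.004, -1.165]
wrist_force: [8.1, -8.1, -7.1]
width: 0.0119
time: 3.8
position: [0.5218, -0.1724, 0.0529]
eef_rot: [-3.138, -0.009, -1.167]
wrist_force: [16.7, -19.1, -16.5]
width: 0.0126
```

```bash
python3 -m inch '[{"x":0,"y":0,"z":0,"turn":0,"claw":0.5},{"x":0,"y":0,"z":0,"turn":0,"claw":0.5},{"x":0,"y":0,"z":0,"turn":0,"claw":0.5},{"x":0,"y":0,"z":0,"turn":0,"claw":0.5},{"x":0,"y":0,"z":0.4,"turn":0,"claw":0.5},{"x":0,"y":0,"z":0.9,"turn":0,"claw":0.5},{"x":0,"y":0,"z":1,"turn":0,"claw":0.5}]'
python3 -m inch '[{"x":0.17,"y":-0.35,"z":0.4,"turn":0,"claw":1},{"x":0.34,"y":-0.7,"z":0.6,"turn":0,"claw":1},{"x":0.34,"y":-0.7,"z":0.6,"turn":0,"claw":1},{"x":0.34,"y":-0.7,"z":0.6,"turn":0,"claw":1}]'
python3 - <<'E'
from h import *
f,W,c=shot("wrist"); z=W[...,2]; m=(z>.054)&(z<.074)
P=W[m]; r=cv2.minAreaRect((P[:,:2]*1000).astype(np.float32)); print(r,z[m].max())
q=f.astype(int);o=(q[...,0]>120)&(q[...,0]>1.5*q[...,1])&(q[...,2]<80)&(abs(z-.046)<.006);print(o.sum(),cv2.minAreaRect((W[o][:,:2]*1000).astype(np.float32)))
np.savez("w2.npz",f=f,W=W)
save("w2.png",f)
E
```

```text
time: 4.5
position: [0.5216, -0.1668, 0.1581]
eef_rot: [-3.136, -0.005, -1.163]
wrist_force: [0.5, -0.8, 1.6]
width: 0.0431
time: 4.9
position: [0.5531, -0.2373, 0.2125]
eef_rot: [-3.141, 0.0, -1.165]
wrist_force: [-0.9, 0.9, -0.4]
width: 0.0675
((522.26806640625, -173.02149963378906), (49.333641052246094, 12.444110870361328), 23.203025817871094) 0.07193870251183565
4979 ((521.6593627929688, -173.0011444091797), (97.3656234741211, 95.84931182861328), 23.204774856567383)
```

View pics/w2.png

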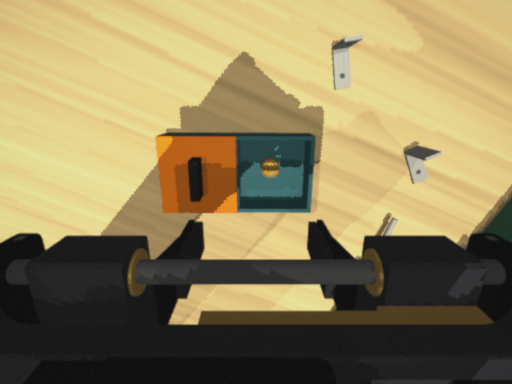

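The wrist view shows the cover over the screws bay, centred at (197,175), and the knob open at (270,168). I check in tray coordinates whether the cover is fully home, and locate the knob.

Run:
```python
from h import *
a=np.load("w2.npz"); f=a["f"].astype(int);W=a["W"]
th=np.radians(23.2); C=np.array([.5398,-.2163])
def loc(P): d=(P[...,:2]-C)*1000; return np.stack([d[...,0]*np.cos(th)+d[...,1]*np.sin(th),-d[...,0]*np.sin(th)+d[...,1]*np.cos(th)],-1)
z=W[...,2]; L=loc(W); r,g,b=f[...,0],f[...,1],f[...,2]
org=(r>120)&(r>1.5*g)&(b<80)&(abs(z-.046)<.006)
near=(abs(L[...,0])<60)&(abs(L[...,1])<115)
teal=near&(b>r+8)&(abs(z-.042)<.004)
for n,m in(("cover",org),("rim",teal)): print(n,m.sum(),np.percentile(L[m],[0.5,99.5],axis=0).round(1).tolist(),np.nanmedian(z[m]).round(4))
ch=near&(z>.015)&(L[...,1]>80); print("far end all",np.percentile(L[ch],[99.5],axis=0).round(1).tolist())
fl=near&(L[...,1]<-5)&(L[...,1]>-85)&(abs(L[...,0])<38)
k=fl&(r>b+25)&(z>.01)
P=W[k]; print("knob",k.sum(),np.percentile(P,[2,50,98],axis=0).round(4).tolist())
top=k&(z>.027); print("top",top.sum(),W[top].mean(0).round(4),cv2.minEnclosingCircle((W[top][:,:2]*1000).astype(np.float32)),L[top].mean(0), "floor",np.nanmedian(z[fl&~k]))
w=cv2.minEnclosingCircle((P[:,:2]*1000).astype(np.float32));print(w)
```

```text
cover 4979 [[-47.8, -0.0], [48.9, 93.9]] 0.0457
rim 844 [[-48.3, -95.1], [48.7, -2.3]] 0.0415
far end all [[49.5, 94.5]]
knob 4825 [[0.5592, -0.282, 0.0336], [0.5853, -0.2555, 0.3096], [0.5987, -0.2144, 0.3132]]
top 4810 [ 0.5842 -0.2516  0.2913] ((583.9649658203125, -246.4391632080078), 39.87502670288086) [ 26.87339367 -49.95522181] floor 0.31851400324377976
((583.9649658203125, -246.4391632080078), 39.87502670288086)
```

Run:
```python
from h import *
a=np.load("w2.npz"); f=a["f"].astype(int);W=a["W"]
th=np.radians(23.2); C=np.array([.5398,-.2163])
def loc(P): d=(P[...,:2]-C)*1000; return np.stack([d[...,0]*np.cos(th)+d[...,1]*np.sin(th),-d[...,0]*np.sin(th)+d[...,1]*np.cos(th)],-1)
z=W[...,2]; L=loc(W); r,g,b=f[...,0],f[...,1],f[...,2]
fl=(z<.06)&(L[...,1]<-5)&(L[...,1]>-85)&(abs(L[...,0])<38)
for lo,hi in((.012,.06),(.025,.06),(.031,.06)):
    k=fl&(z>lo)&(z<hi)&(r>b+10); print(lo,k.sum(),W[k].mean(0).round(4),cv2.minEnclosingCircle((W[k][:,:2]*1000).astype(np.float32)),cv2.minAreaRect((W[k][:,:2]*1000).astype(np.float32)),L[k].mean(0),z[k].max())
print("floor",np.nanmedian(z[fl&(z<.012)]))
```

```text
0.012 287 [ 0.564  -0.2521  0.0332] ((563.0653076171875, -253.17149353027344), 11.885689735412598) ((562.8239135742188, -252.56875610351562), (23.213287353515625, 21.619531631469727), 23.857986450195312) [  8.19001338 -42.43903816] 0.036664371921682815
0.025 274 [ 0.5638 -0.2524  0.0338] ((563.0653076171875, -253.17149353027344), 11.885689735412598) ((562.8239135742188, -252.56875610351562), (23.213287353515625, 21.619531631469727), 23.857986450195312) [  7.82141237 -42.58687924] 0.036664371921682815
0.031 255 [ 0.5633 -0.2527  0.0342] ((562.7279663085938, -253.12249755859375), 11.647419929504395) ((562.5509033203125, -252.6894989013672), (22.616201400756836, 21.619531631469727), 23.857982635498047) [  7.22249765 -42.70891129] 0.036664371921682815
floor 0.004608762170469155
```

```bash
python3 -m inch '[{"x":0.04,"y":0.46,"z":0,"turn":-0.09,"claw":1},{"x":0.08,"y":0.93,"z":0,"turn":-0.18,"claw":1}]' >/dev/null
python3 -m inch '[{"x":0.04,"y":0.46,"z":0,"turn":0,"claw":1},{"x":0.08,"y":0.93,"z":0,"turn":0,"claw":1}]' >/dev/null
python3 -m inch '[{"x":0.04,"y":0.46,"z":0,"turn":0,"claw":1},{"x":0.08,"y":0.93,"z":0,"turn":0,"claw":1}]' >/dev/null
python3 -m inch '[{"x":0.04,"y":0.46,"z":0,"turn":0,"claw":1},{"x":0.08,"y":0.93,"z":0,"turn":0,"claw":1}]' >/dev/null
python3 -m inch '[{"x":0.03,"y":0.3,"z":0,"turn":0,"claw":1},{"x":0.06,"y":0.6,"z":0,"turn":0,"claw":1},{"x":0.06,"y":0.6,"z":0,"turn":0,"claw":1},{"x":0.06,"y":0.6,"z":0,"turn":0,"claw":1},{"x":0.06,"y":0.6,"z":0,"turn":0,"claw":1}]'
python3 - <<'E'
from h import *
f,W,c=shot("wrist"); np.savez("w3.npz",f=f,W=W); save("w3.png",f)
z=W[...,2]; near=(np.hypot(W[...,0]-.591,W[...,1]-.228)<.06)
rect=lambda m:(m.sum(),np.round(np.hstack(cv2.minAreaRect((W[m][:,:2]*1000).astype(np.float32))),1))
for lo,hi in((.05,.066),(.066,.1),(.1,.13),(.13,.145),(.145,.155)):
    m=near&(z>lo)&(z<hi)
    if m.sum()>4: print(lo,rect(m),z[m].max())
for n in("side",):
    f,W,c=shot(n); z=W[...,2]; near=(np.hypot(W[...,0]-.591,W[...,1]-.228)<.06)
    for lo,hi in((.05,.064),(.068,.1),(.1,.13),(.13,.143),(.143,.155)):
        m=near&(z>lo)&(z<hi)
        if m.sum()>4: print(n,lo,rect(m),z[m].max())
E
```

```text
time: 6.25
position: [0.5905, 0.194, 0.212]
eef_rot: [3.141, -0.001, -1.446]
wrist_force: [-0.4, -0.6, 0.0]
width: 0.087
0.05 (np.int64(766), array([592.8, 226.4,  31. ,  81.9,   6.9])) 0.06567222328470496
0.066 (np.int64(120), array([592.9, 227.3,  15.9,  49.3,   5.9])) 0.09956954097313608
0.1 (np.int64(124), array([592.7, 227.6,  16.1,  41.3,   5.8])) 0.12674730712291515
0.13 (np.int64(539), array([592.5, 227.5,  18.6,  34.6,   4.8])) 0.14499451450593212
0.145 (np.int64(165), array([592.8, 227.2,  17.8,   8.8,   4.8])) 0.1482014706662052
side 0.05 (np.int64(177), array([590.7, 227.1,  32.3,  85.8,   6.8])) 0.06377770402268945
side 0.068 (np.int64(89), array([591.4, 227.6,  15.4,  51.1,   5.1])) 0.09959998943885517
side 0.1 (np.int64(78), array([592.4, 228.9,  16.1,  45. ,   6.3])) 0.12827162841756312
side 0.13 (np.int64(43), array([591.4, 232.1,  16.1,  23.7,   2.3])) 0.1429394548044779
side 0.143 (np.int64(24), array([591.2, 228.6,  17.3,  10.1,   5.5])) 0.14891524857209326
```

View pics/w3.png

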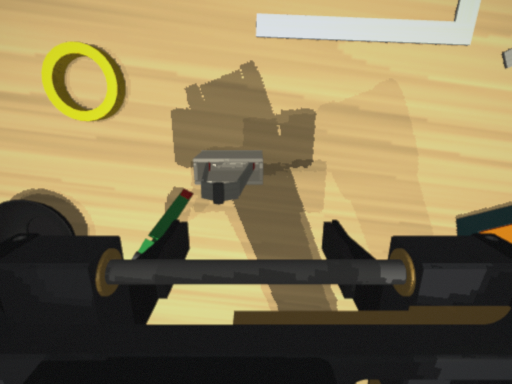

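The wrist view shows the steel tongs upright in the holder at (225,185) and the green pair at (165,220), outside the jaws. I descend and squeeze the tongs to about 37 mm.

```bash
python3 -m inch '[{"x":0.018,"y":0.335,"z":0,"turn":-0.013,"claw":1},{"x":0.018,"y":0.335,"z":-0.2,"turn":-0.013,"claw":1},{"x":0.018,"y":0.335,"z":-0.4,"turn":-0.013,"claw":1},{"x":0.018,"y":0.335,"z":-0.4,"turn":-0.013,"claw":1},{"x":0.018,"y":0.335,"z":-0.4,"turn":-0.013,"claw":1}]'
python3 -m inch '[{"x":0,"y":0,"z":-0.3,"turn":0,"claw":1},{"x":0,"y":0,"z":-0.6,"turn":0,"claw":1},{"x":0,"y":0,"z":-0.8,"turn":0,"claw":1},{"x":0,"y":0,"z":-0.88,"turn":0,"claw":1},{"x":0,"y":0,"z":-0.88,"turn":0,"claw":1},{"x":0,"y":0,"z":-0.88,"turn":0,"claw":1},{"x":0,"y":0,"z":-0.88,"turn":0,"claw":1}]'
```

```text
time: 6.85
position: [0.5929, 0.2275, 0.1729]
eef_rot: [3.141, -0.0, -1.467]
wrist_force: [0.7, 1.0, 0.6]
width: 0.0869
time: 7.55
position: [0.5938, 0.2288, 0.0863]
eef_rot: [-3.139, 0.001, -1.466]
wrist_force: [0.5, -1.0, -0.3]
width: 0.0871
```

```bash
python3 -m inch '[{"x":-0.012,"y":-0.01,"z":-0.025,"turn":0,"claw":0.6},{"x":-0.012,"y":-0.01,"z":-0.025,"turn":0,"claw":0.6},{"x":-0.012,"y":-0.01,"z":-0.025,"turn":0,"claw":0.5},{"x":-0.012,"y":-0.01,"z":-0.025,"turn":0,"claw":0.43},{"x":-0.012,"y":-0.01,"z":-0.025,"turn":0,"claw":0.43},{"x":-0.012,"y":-0.01,"z":-0.025,"turn":0,"claw":0.43},{"x":-0.012,"y":-0.01,"z":-0.025,"turn":0,"claw":0.43},{"x":-0.012,"y":-0.01,"z":-0.025,"turn":0,"claw":0.43}]' 12
python3 -m inch '[{"x":0,"y":0,"z":0.1,"turn":0,"claw":0.43},{"x":0,"y":0,"z":0.3,"turn":0,"claw":0.43},{"x":0,"y":0,"z":0.5,"turn":0,"claw":0.43},{"x":0,"y":0,"z":0.7,"turn":0,"claw":0.43},{"x":0,"y":0,"z":0.9,"turn":0,"claw":0.43},{"x":0,"y":0,"z":1,"turn":0,"claw":0.43},{"x":0,"y":0,"z":1,"turn":0,"claw":0.43},{"x":0,"y":0,"z":1,"turn":0,"claw":0.43}]'
python3 - <<'E'
from h import *
s=manip.read_state(); p=s['position'];print(p,s['width'],s['wrist_force'])
ims=[]
for n in("side","scene"):
    f,W,c=shot(n); np.savez(n+"4.npz",f=f,W=W)
    Rm=R.from_euler('xyz',c["orientation"]).as_matrix(); q=Rm.T@(p-c["xyz"]); K=c["intrinsics"]; u=int(K[0,0]*q[0]/-q[2]+K[0,2]);v=int(-K[1,1]*q[1]/-q[2]+K[1,2])
    print(n,u,v); ims.append(cv2.resize(f[max(0,v-50):v+70,max(0,u-60):u+60],(400,400),interpolation=cv2.INTER_CUBIC))
save("held.png",np.hstack(ims))
E
```

```text
time: 8.35
position: [0.5918, 0.2275, 0.0822]
eef_rot: [-3.141, 0.0, -1.466]
wrist_force: [-0.4, -0.0, 1.2]
width: 0.0395
time: 9.15
position: [0.5913, 0.2273, 0.1814]
eef_rot: [3.141, -0.0, -1.466]
wrist_force: [0.5, -0.2, -1.9]
width: 0.0375
[0.59134907 0.2272567  0.18142697] 0.037467066040512254 [ 0.52919198 -0.2403926  -1.90568588]
side 236 220
scene 294 135
```

View pics/held.png

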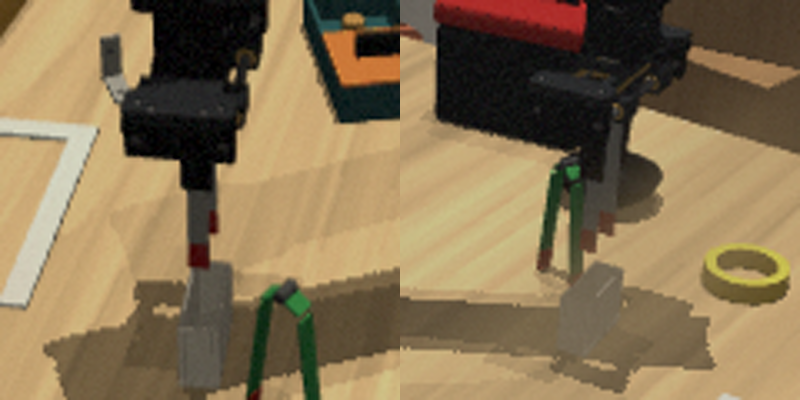

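Side and scene crops show the tongs held upright and clear of the holder, red tips at (200,255) and (212,222) in the left crop, with the green pair untouched. I measure the tips relative to the TCP for offset and tilt.

Run:
```python
from h import *
p=np.array([.5913,.2273,.1814]); a_=np.radians(96)
for n in("side","scene"):
    a=np.load(n+"4.npz");f=a["f"].astype(int);W=a["W"]
    D=(W-p)*1000; yy=D[...,0]*np.cos(a_)+D[...,1]*np.sin(a_); xx=D[...,0]*np.sin(a_)-D[...,1]*np.cos(a_)
    near=(abs(xx)<25)&(abs(yy)<45)&(D[...,2]>-95)&(D[...,2]<5)
    red=near&(f[...,0]>1.8*f[...,1])&(f[...,2]<1.5*f[...,1])
    for lo,hi,m,t in((-95,-40,red,"red"),(-50,-20,near&~red,"arm")):
      for s in(-1,1):
        k=m&(D[...,2]>lo)&(D[...,2]<hi)&(s*yy>0)
        if k.sum()>3: print(n,t,s,k.sum(),"x",np.percentile(xx[k],[3,97]).round(1),"y",np.percentile(yy[k],[3,50,97]).round(1),"z",np.percentile(D[...,2][k],[1,99]).round(1))
```

```text
side red -1 13 x [-6.4 -3.2] y [-20.5 -18.1 -15.9] z [-74.1 -53.1]
side red 1 37 x [-6.8  5.9] y [17.7 20.6 23.9] z [-74.3 -54.9]
side arm -1 14 x [-6.4 -3.5] y [-22.8 -19.2 -17.4] z [-49.2 -22.1]
side arm 1 71 x [-7.6  8.1] y [15.6 19.3 22.9] z [-49.5 -21.1]
scene arm -1 45 x [-6.2  9.1] y [-26.5 -21.9 -18.4] z [-49.1 -21.1]
scene arm 1 38 x [-5.4  9.2] y [10.9 16.8 20.8] z [-48.2 -20.7]
```

```bash
python3 -m inch '[{"x":0,"y":-0.12,"z":0.05,"turn":0,"claw":0.43},{"x":0,"y":-0.35,"z":0.1,"turn":0,"claw":0.43},{"x":0,"y":-0.6,"z":0.1,"turn":0,"claw":0.43},{"x":0,"y":-0.9,"z":0.1,"turn":0,"claw":0.43}]' >/dev/null
python3 -m inch '[{"x":-0.02,"y":-0.3,"z":0,"turn":0.03,"claw":0.43},{"x":-0.05,"y":-0.6,"z":0,"turn":0.07,"claw":0.43},{"x":-0.07,"y":-0.9,"z":0,"turn":0.1,"claw":0.43}]' >/dev/null
python3 -m inch '[{"x":-0.02,"y":-0.3,"z":0,"turn":0.03,"claw":0.43},{"x":-0.05,"y":-0.6,"z":0,"turn":0.06,"claw":0.43},{"x":-0.07,"y":-0.9,"z":0,"turn":0.09,"claw":0.43}]' >/dev/null
python3 -m inch '[{"x":-0.02,"y":-0.3,"z":0,"turn":0,"claw":0.43},{"x":-0.05,"y":-0.6,"z":0,"turn":0,"claw":0.43},{"x":-0.07,"y":-0.9,"z":0,"turn":0,"claw":0.43}]' >/dev/null
python3 -m inch '[{"x":-0.02,"y":-0.3,"z":0,"turn":0,"claw":0.43},{"x":-0.05,"y":-0.6,"z":0,"turn":0,"claw":0.43},{"x":-0.07,"y":-0.85,"z":0,"turn":0,"claw":0.43},{"x":-0.07,"y":-1,"z":0,"turn":0,"claw":0.43},{"x":-0.07,"y":-1,"z":0,"turn":0,"claw":0.43},{"x":-0.07,"y":-1,"z":0,"turn":0,"claw":0.43},{"x":-0.07,"y":-1,"z":0,"turn":0,"claw":0.43},{"x":-0.07,"y":-1,"z":0,"turn":0,"claw":0.43}]'
```

```text
time: 11.35
position: [0.564, -0.2309, 0.1921]
eef_rot: [-3.141, 0.0, -1.165]
wrist_force: [-0.3, -0.5, -1.1]
width: 0.0375
```

```bash
python3 -m inch '[{"x":-0.01,"y":-0.1,"z":0,"turn":0,"claw":0.43},{"x":-0.01,"y":-0.22,"z":0,"turn":0,"claw":0.43},{"x":-0.01,"y":-0.22,"z":-0.2,"turn":0,"claw":0.43},{"x":-0.01,"y":-0.22,"z":-0.45,"turn":0,"claw":0.43},{"x":-0.01,"y":-0.22,"z":-0.5,"turn":0,"claw":0.43},{"x":-0.01,"y":-0.22,"z":-0.5,"turn":0,"claw":0.43},{"x":-0.01,"y":-0.22,"z":-0.5,"turn":0,"claw":0.43}]'
python3 - <<'E'
from h import *
p=manip.read_state()['position']; print(p)
a_=np.radians(113.2); ims=[]
for n in("side","scene","wrist"):
    f,W,c=shot(n); np.savez(n+"5.npz",f=f,W=W); D=(W-p)*1000
    yy=D[...,0]*np.cos(a_)+D[...,1]*np.sin(a_); xx=D[...,0]*np.sin(a_)-D[...,1]*np.cos(a_); q=f.astype(int); z=W[...,2]
    near=(abs(xx)<30)&(abs(yy)<38)
    red=near&(q[...,0]>1.8*q[...,1])&(z>.055)&(z<.1)
    kn=near&(z>.012)&(z<.04)&(q[...,0]>q[...,2]+10)
    for t,m in(("red-",red&(yy<0)),("red+",red&(yy>0)),("knob",kn)):
        if m.sum()>3: print(n,t,m.sum(),"x",np.percentile(xx[m],[3,97]).round(1),"y",np.percentile(yy[m],[3,97]).round(1),"z",np.percentile(z[m],[1,99]).round(4))
    if n!="wrist":
        Rm=R.from_euler('xyz',c["orientation"]).as_matrix(); k=Rm.T@(p-[0,0,.07]-c["xyz"]); K=c["intrinsics"]; u=int(K[0,0]*k[0]/-k[2]+K[0,2]);v=int(-K[1,1]*k[1]/-k[2]+K[1,2])
        ims.append(cv2.resize(f[v-45:v+45,max(0,u-45):u+45],(400,400),interpolation=cv2.INTER_CUBIC))
save("pre.png",np.hstack(ims))
E
```

```text
time: 12.05
position: [0.5631, -0.2551, 0.1432]
eef_rot: [-3.141, -0.001, -1.168]
wrist_force: [0.0, -0.5, -1.3]
width: 0.0374
[ 0.56312068 -0.25512338  0.14315633]
side red- 12 x [1.2 7. ] y [-24.8 -12.7] z [0.0681 0.091 ]
side red+ 25 x [-6.8  7. ] y [15.2 24.5] z [0.0677 0.0908]
side knob 31 x [-9.6 10.8] y [-6.5 12.8] z [0.0229 0.0383]
scene red- 31 x [-5.8  7.3] y [-25.9 -21.7] z [0.068 0.087]
scene red+ 40 x [-5.8  8.4] y [14.2 18.4] z [0.0666 0.0892]
scene knob 88 x [-8.2 12.3] y [-12.    8.9] z [0.0148 0.0373]
wrist red- 52 x [-3.9  9.6] y [-20.3 -17.4] z [0.0698 0.0906]
wrist red+ 61 x [-3.1  9.6] y [17.5 21.3] z [0.0684 0.091 ]
wrist knob 442 x [-8.8 12. ] y [-8.  11.7] z [0.0189 0.036 ]
```

View pics/pre.png

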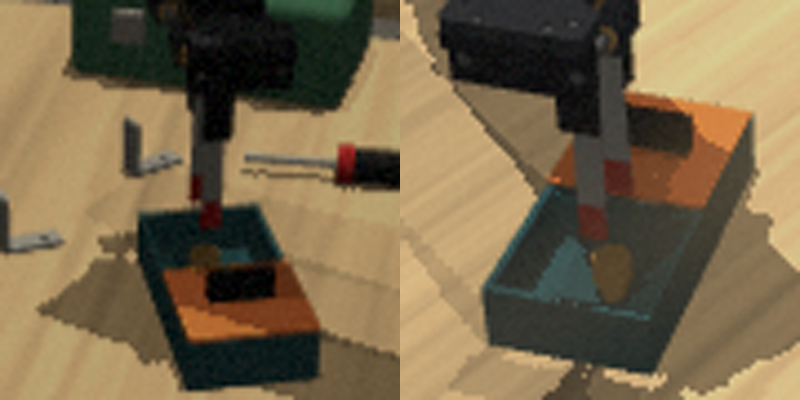

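The crops show the tips hanging directly above the knob: the side crop has tips at (210,205) and knob at (205,255), the scene crop knob at (612,272). The numbers agree to about 2 mm. I correct that and descend.

```bash
python3 -m inch '[{"x":-0.005,"y":0.019,"z":-0.1,"turn":0,"claw":0.43},{"x":-0.005,"y":0.019,"z":-0.25,"turn":0,"claw":0.43},{"x":-0.005,"y":0.019,"z":-0.4,"turn":0,"claw":0.43},{"x":-0.005,"y":0.019,"z":-0.5,"turn":0,"claw":0.43},{"x":-0.005,"y":0.019,"z":-0.53,"turn":0,"claw":0.43},{"x":-0.005,"y":0.019,"z":-0.53,"turn":0,"claw":0.43},{"x":-0.005,"y":0.019,"z":-0.53,"turn":0,"claw":0.43}]'
```

```text
time: 12.9
position: [0.5624, -0.2528, 0.0894]
eef_rot: [-3.141, -0.0, -1.167]
wrist_force: [-0.5, -0.2, -1.8]
width: 0.0376
```

```bash
python3 -m inch '[{"x":0,"y":0,"z":0,"turn":0,"claw":0.4},{"x":0,"y":0,"z":0,"turn":0,"claw":0.38},{"x":0,"y":0,"z":0,"turn":0,"claw":0.36},{"x":0,"y":0,"z":0,"turn":0,"claw":0.34},{"x":0,"y":0,"z":0,"turn":0,"claw":0.32},{"x":0,"y":0,"z":0,"turn":0,"claw":0.3},{"x":0,"y":0,"z":0,"turn":0,"claw":0.28},{"x":0,"y":0,"z":0,"turn":0,"claw":0.28}]' 22
python3 -m inch '[{"x":0,"y":0,"z":0,"turn":0,"claw":0.2},{"x":0,"y":0,"z":0,"turn":0,"claw":0.1},{"x":0,"y":0,"z":0,"turn":0,"claw":0.1},{"x":0,"y":0,"z":0,"turn":0,"claw":0.1}]'
```

```text
time: 13.7
position: [0.5623, -0.2527, 0.0893]
eef_rot: [-3.141, -0.0, -1.167]
wrist_force: [0.3, -0.3, 1.8]
width: 0.0317
time: 14.1
position: [0.5623, -0.2527, 0.0893]
eef_rot: [-3.141, -0.0, -1.167]
wrist_force: [0.1, -0.4, 3.6]
width: 0.0312
```

```bash
python3 -m inch '[{"x":0,"y":0,"z":0.05,"turn":0,"claw":0.1},{"x":0,"y":0,"z":0.15,"turn":0,"claw":0.1},{"x":0,"y":0,"z":0.3,"turn":0,"claw":0.1},{"x":0,"y":0,"z":0.45,"turn":0,"claw":0.1},{"x":0,"y":0,"z":0.6,"turn":0,"claw":0.1},{"x":0,"y":0,"z":0.75,"turn":0,"claw":0.1},{"x":0,"y":0,"z":0.9,"turn":0,"claw":0.1},{"x":0,"y":0,"z":1,"turn":0,"claw":0.1}]'
python3 -m inch '[{"x":0,"y":0,"z":0.15,"turn":0,"claw":0.1},{"x":0,"y":0,"z":0.3,"turn":0,"claw":0.1},{"x":0,"y":0,"z":0.45,"turn":0,"claw":0.1},{"x":0,"y":0,"z":0.5,"turn":0,"claw":0.1},{"x":0,"y":0,"z":0.5,"turn":0,"claw":0.1},{"x":0,"y":0,"z":0.5,"turn":0,"claw":0.1},{"x":0,"y":0,"z":0.5,"turn":0,"claw":0.1},{"x":0,"y":0,"z":0.5,"turn":0,"claw":0.1}]'
python3 - <<'E'
from h import *
p=manip.read_state()['position']; print(p); ims=[]
for n in("side","scene"):
    f,W,c=shot(n); q=f.astype(int); z=W[...,2]; D=W-p
    kn=(np.hypot(D[...,0],D[...,1])<.025)&(D[...,2]<-.03)&(z>.08)
    br=kn&(q[...,0]<1.8*q[...,1])&(q[...,0]>1.2*q[...,2])
    if br.sum(): print(n,"brass",br.sum(),np.percentile(W[br],[2,98],axis=0).round(4).tolist())
    q2=(q[...,0]>120)&(q[...,0]>1.5*q[...,1])&(q[...,2]<80)&(abs(z-.046)<.006)&(np.hypot(W[...,0]-.522,W[...,1]+.173)<.08)
    print("cover",cv2.minAreaRect((W[q2][:,:2]*1000).astype(np.float32)))
    ims.append(cv2.resize(f[60:310,120:370] if n=="scene" else f[60:310,180:430],(400,400),interpolation=cv2.INTER_CUBIC))
    Rm=R.from_euler('xyz',c["orientation"]).as_matrix(); k=Rm.T@(p-[0,0,.07]-c["xyz"]); K=c["intrinsics"]; u=int(K[0,0]*k[0]/-k[2]+K[0,2]);v=int(-K[1,1]*k[1]/-k[2]+K[1,2])
    ims[-1]=cv2.resize(f[max(0,v-30):v+70,max(0,u-50):u+50],(400,400),interpolation=cv2.INTER_CUBIC)
save("lift.png",np.hstack(ims))
E
```

```text
time: 14.9
position: [0.5625, -0.2528, 0.191]
eef_rot: [-3.141, -0.001, -1.167]
wrist_force: [1.0, 0.8, -1.6]
width: 0.0316
time: 15.7
position: [0.5618, -0.2525, 0.2383]
eef_rot: [3.141, 0.001, -1.167]
wrist_force: [0.1, 0.4, -2.3]
width: 0.0316
[ 0.561826   -0.25254133  0.2382844 ]
side brass 34 [[0.5509, -0.2678, 0.1565], [0.5734, -0.234, 0.2053]]
cover ((520.7351684570312, -170.8009033203125), (97.78514099121094, 96.5910415649414), 25.257307052612305)
scene brass 74 [[0.5568, -0.271, 0.1562], [0.5771, -0.2375, 0.2042]]
cover ((522.8740234375, -175.80349731445312), (96.88188171386719, 97.89723205566406), 22.224315643310547)
```

View pics/lift.png

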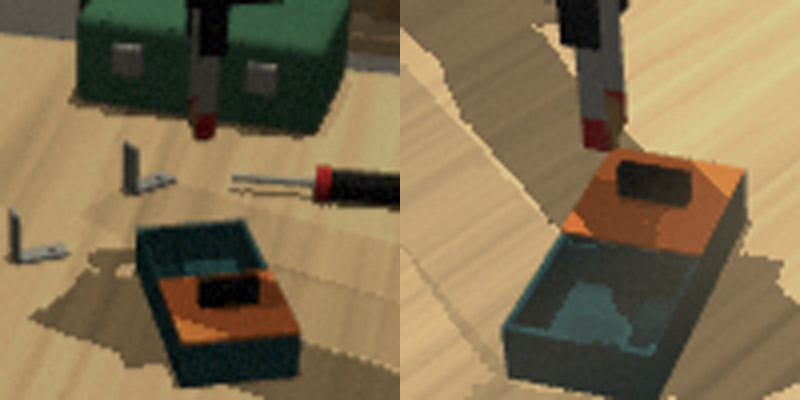

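The crops show the knob between the red tips at (205,120) and (615,115), the bay empty, the cover over the screws and the brackets and driver in place. The lowest brass is at z ≈ 0.156, about 11 cm above the rim. Tray, cover and gripper readings put the cover at 94–95 mm, with about 24 N against a stop that did not move. I hand it in.

```bash
python3 -c "
from h import *
s=manip.read_state(); print(s['time'],s['width'],s['wrist_force']); print(manip.close_job())"
```

```text
15.8 0.031785237091596 [ 0.02862244 -0.41273916 -1.59591835]
the job is handed in; nothing more can be done
None
```

The job is handed in after 15.8 s of the 54 s allowed. The knob is held in the steel tongs about 11 cm above the tray's rim. I slid the orange cover by its ridge to the end stop, took the steel tongs from the white holder, closed them on the knob with a 22 N grip and lifted it straight up.

**Grip:** The last checks showed the jaws at 31.8 mm (32 mm expected when closed on the knob) and a steady load on the wrist. The bay is empty in both camera views. The gripper stayed at least 5 cm above the knob throughout.

**Cover:** The cameras measured only about 91 mm of cover travel, not 95 mm. The cover pressed against a stop that did not move, with about 24 N. Measured against the tray, it sits at about 94–95 mm, give or take 1 mm. I take this to mean it started 3–4 mm along.

**Other objects:** The tray, the driver and two brackets look untouched in the final views. I did not re-measure the square, bowl, tape, third bracket or green tongs at the end, but I noticed no contact with them.

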